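# Carry the thread row over to the other rack, in reverse order

### The job

The next seam uses the thread colours the other way round. Move the four thread spools from the brown wooden rack to the black rack in reverse order, counted from the brass knobs: the spool nearest the knob on the wooden rack goes into the pocket farthest from the knob on the black rack, and so on along the row. Each spool must stand upright on the floor of its own pocket.

Things in the scene. Friction and masses are not known exactly. Their poses are not given: they have to be found in the camera images.
- wood_rack: Brown wooden rack, 206 x 66 mm; the four spools stand in it at the start. A ledge on its -y side carries coloured tags. Fixed, any yaw, on either wing. Row along its x: pocket centres x = -69, -23, 23, 69, y = 0; pockets 42 x 42 inside, floor 5 and 4 mm walls' rims 12 above the table. Brass knob (13 across, top at 20) at the x = +103 end. Origin: on the table under the row's middle; z up.
- black_rack: Black plastic rack, 206 x 50 mm, empty at the start: where the spools go. Fixed, any yaw, on the other wing; pockets, knob, origin and axes exactly as on the wooden rack. Between the wings a lamp shade hangs (0.25 m up, world x 0.51 to 0.60, y 0.10 to 0.17 m) and the sewing machine stands (x over 0.6 m): cross with the arm drawn in, x under 0.4 m.
- red_spool: Thread spool with red thread and white end flanges, also red on top: an upright cylinder 26 mm in diameter, 44 mm high, about 35 g, loose. Origin: centre of its underside; z along its axis, up.
- yellow_spool: Thread spool with yellow thread and white end flanges, also yellow on top: an upright cylinder 26 mm in diameter, 44 mm high, about 35 g, loose. Origin: centre of its underside; z along its axis, up.
- green_spool: Thread spool with green thread and white end flanges, also green on top: an upright cylinder 26 mm in diameter, 44 mm high, about 35 g, loose. Origin: centre of its underside; z along its axis, up.
- blue_spool: Thread spool with blue thread and white end flanges, also blue on top: an upright cylinder 26 mm in diameter, 44 mm high, about 35 g, loose. Origin: centre of its underside; z along its axis, up.
- red_tag: Small flat red tag, 26 x 12 x 3 mm, fixed to the wooden rack's ledge beside the pocket in which the red spool stands at the start, its centre 32 mm to the rack's -y side of the pocket's centre; it stays there. Origin: centre of its underside.
- yellow_tag: Small flat yellow tag, 26 x 12 x 3 mm, fixed to the wooden rack's ledge beside the pocket in which the yellow spool stands at the start, its centre 32 mm to the rack's -y side of the pocket's centre; it stays there. Origin: centre of its underside.
- green_tag: Small flat green tag, 26 x 12 x 3 mm, fixed to the wooden rack's ledge beside the pocket in which the green spool stands at the start, its centre 32 mm to the rack's -y side of the pocket's centre; it stays there. Origin: centre of its underside.
- blue_tag: Small flat blue tag, 26 x 12 x 3 mm, fixed to the wooden rack's ledge beside the pocket in which the blue spool stands at the start, its centre 32 mm to the rack's -y side of the pocket's centre; it stays there. Origin: centre of its underside.

How it is judged:
At the end, for the whole second after the job is handed in: Each spool stands in the black rack in the mirrored pocket (x on the wooden rack, marked by its tag, becomes -x on the black one), within 11 mm of the pocket's centre along x and y, underside within 4 mm of its floor, upright within 0.15 rad, at rest (under 0.02 m/s) (((x of red_tag in the frame of wood_rack between -0.089 and -0.049 m and x of red_spool in the frame of black_rack between 0.058 and 0.08 m) or (x of red_tag in the frame of wood_rack between -0.043 and -0.003 m and x of red_spool in the frame of black_rack between 0.012 and 0.034 m) or (x of red_tag in the frame of wood_rack between 0.003 and 0.043 m and x of red_spool in the frame of black_rack between -0.034 and -0.012 m) or (x of red_tag in the frame of wood_rack between 0.049 and 0.089 m and x of red_spool in the frame of black_rack between -0.08 and -0.058 m)) and y of red_spool in the frame of black_rack between -0.011 and 0.011 m and z of red_spool in the frame of black_rack between 0.001 and 0.009 m and angle between each of red_spool, yellow_spool, green_spool, blue_spool's own z axis and vertical below 0.15 rad and linear speed of each of red_spool, yellow_spool, green_spool, blue_spool below 0.02 m/s and ((x of yellow_tag in the frame of wood_rack between -0.089 and -0.049 m and x of yellow_spool in the frame of black_rack between 0.058 and 0.08 m) or (x of yellow_tag in the frame of wood_rack between -0.043 and -0.003 m and x of yellow_spool in the frame of black_rack between 0.012 and 0.034 m) or (x of yellow_tag in the frame of wood_rack between 0.003 and 0.043 m and x of yellow_spool in the frame of black_rack between -0.034 and -0.012 m) or (x of yellow_tag in the frame of wood_rack between 0.049 and 0.089 m and x of yellow_spool in the frame of black_rack between -0.08 and -0.058 m)) and y of yellow_spool in the frame of black_rack between -0.011 and 0.011 m and z of yellow_spool in the frame of black_rack between 0.001 and 0.009 m and ((x of green_tag in the frame of wood_rack between -0.089 and -0.049 m and x of green_spool in the frame of black_rack between 0.058 and 0.08 m) or (x of green_tag in the frame of wood_rack between -0.043 and -0.003 m and x of green_spool in the frame of black_rack between 0.012 and 0.034 m) or (x of green_tag in the frame of wood_rack between 0.003 and 0.043 m and x of green_spool in the frame of black_rack between -0.034 and -0.012 m) or (x of green_tag in the frame of wood_rack between 0.049 and 0.089 m and x of green_spool in the frame of black_rack between -0.08 and -0.058 m)) and y of green_spool in the frame of black_rack between -0.011 and 0.011 m and z of green_spool in the frame of black_rack between 0.001 and 0.009 m and ((x of blue_tag in the frame of wood_rack between -0.089 and -0.049 m and x of blue_spool in the frame of black_rack between 0.058 and 0.08 m) or (x of blue_tag in the frame of wood_rack between -0.043 and -0.003 m and x of blue_spool in the frame of black_rack between 0.012 and 0.034 m) or (x of blue_tag in the frame of wood_rack between 0.003 and 0.043 m and x of blue_spool in the frame of black_rack between -0.034 and -0.012 m) or (x of blue_tag in the frame of wood_rack between 0.049 and 0.089 m and x of blue_spool in the frame of black_rack between -0.08 and -0.058 m)) and y of blue_spool in the frame of black_rack between -0.011 and 0.011 m and z of blue_spool in the frame of black_rack between 0.001 and 0.009 m); the robot touches nothing.
It also fails if it takes over 144 s, if anything falls off the work surface, if the arm or the gripper's body presses on something with over 40 N, if the wrist force passes 120 N, or if a joint passes its speed limit or range.

### The arm

A 6-joint arm with a two-finger parallel gripper is mounted at the origin on a cart in front of the work surface, level with it; the furniture and walls round the work are solid. World frame = base frame: x ahead of the robot, y to its left, z up, the work surface at z = 0. Lengths are in m, angles in rad, forces in N, time in s.
With the tool pointing down it reaches from about 0.35 to 0.85 m from the base axis. Payload 8.1 kg.
Tool frame: the origin (TCP) lies at the centre of the arm's flange, where the gripper is bolted on; the fingertips stand 186 mm ahead of it and the grasp point (between the pads) lies 167 mm ahead of it (robot.grasp_offset is the distance from the TCP to the grasp point, in m); z points along the fingers, y is the line along which they close (so a half turn about z gives the same grasp; the last joint's range is limited). The gripper opens to 93 mm and grips with 3 to 60 N. Pads are 15 mm wide; open, the fingers measure 128 mm over their backs; the gripper's body (75 mm by 188 mm) begins 65 mm behind the grasp point.
Start: joints at [-1.31, 0.13, 1.488, -0, 1.523, -0.085], TCP at [0.203, -0.564, 0.405] pointing down, gripper open.
Joint ranges: [-2.96, 2.96], [-0.89, 2.26], [0.02, 2.5], [-1.34, 4.48], [0, 2.73], [-2.66, 2.66]. Speed limits (rad/s): [2.39, 2.39, 2.79, 3.14, 3.14, 3.14].

### API

Orientations are given as a rotation vector (axis times angle).
In Python, from plant import robot gives the robot as it stands.
- The arm moves only by the tool drive_tool, never from a script. Its argument "moves" is one flat list of numbers, 7 for each row, row after row: the finger opening in mm, from 0 to 93, then the shift along the tool's x, y, z in mm, then the turn, a rotation vector about the tool's x, y, z in degrees. A call has 1 to 8 rows; each row shifts and turns the commanded pose from where the row before left it, along the tool's axes as they then stand; what a row does not reach is not made up. A row lasts 1/10 s, in which the tool goes at most 50 mm and 8.59 degrees, less where a joint would pass 70% of its speed; a pose out of reach is approached as far as the arm can. A call is refused whole if a number of a shift passes 50 or a number of a turn 8.59, either way. A call with a gripper value outside its range is refused whole. The fingers move at their own pace and stop on an object; "grip_force" is the grip in N (left out, the last holds). Time passes only in rows, so rows that do not move let the fingers close. It gives the time, the measured TCP pose, the force, the opening and the grip force at its end, in the units of the state.
- robot.read_state(): the state, without advancing time (a new reading comes with each control period).
- robot.read_camera(name): name is "scene" or "top"; returns a dict with "color" (400x640x3 uint8, red, green, blue), "depth" (400x640 float32, m along the optical axis (not along the pixel's ray), 0 where there is no reading), "mtx" (3x3 intrinsics, pixels), "R" (3x3) and "t" (3): a world point X has camera coordinates R X + t. Camera axes: x right, y down, z forward; pixel columns grow to the right and rows downward; lengths in m; the calibration is good to about 2 mm. A picture is of the moment at which its call begins.
- robot.close_job(): hands the job in; it is judged then, once.
The state is a dict: "t": time; "q": joint angles; "dq": joint speeds; "joint_torque": joint torques, N m; "tool_pos": TCP position; "orientation": TCP orientation; "force": force on the tool from outside, world axes, zero at the start; "wrist_torque": the same for the moment, N m; "opening": finger opening in m; "gripper_force": force on a finger pad.
Only numpy, scipy, OpenCV 4.12 (cv2) and the standard library are available. Lean on these libraries where they do the work, as an engineer would, in place of code of your own. Each camera call takes 0.05 s, during which the arm holds its last target. There are 200 camera calls.

## Working session

There is one attempt and no reset: what is moved stays moved. The work goes in short steps, Python scripts to look and compute and a tool call to move; the robot and the scene stay as the last step left them, time stands still between calls to the robot, and variables do not carry over. Pictures are saved under pics/ and viewed, at most 14 in all, crops included, and the job is handed in when it is done.

Besides the shell and the picture viewer there is one more tool, called after "Call:" by a JSON object that holds its "method" and its "body". drive_tool: Moves the arm, as the interface text tells. Its arguments: {"type":"object","properties":{"moves":{"type":"array","items":{"type":"number"}},"grip_force":{"type":"number"}},"required":["moves"]}

```bash
mkdir -p pics; ls; python3 - <<'E'
from plant import robot
import cv2
for n in("top","scene"):
    c=robot.read_camera(n); cv2.imwrite(f"pics/{n}0.png",c["color"][:,:,::-1])
    print(n,c["mtx"],c["R"],c["t"])
s=robot.read_state();print({k:s[k] for k in("t","tool_pos","orientation","opening","force")})
E
```

```text
pics
top [[479.10150916   0.         321.25664743]
 [  0.         479.10150916 199.93079145]
 [  0.           0.           1.        ]] [[ 2.37986797e-02 -9.99715323e-01  1.70171152e-03]
 [-9.98899073e-01 -2.38480120e-02 -4.03969651e-02]
 [ 4.04260474e-02 -7.38443630e-04 -9.99182260e-01]] [-0.02596155  0.46709691  1.30324198]
scene [[509.96537035   0.         325.31438336]
 [  0.         509.96537035 195.7945704 ]
 [  0.           0.           1.        ]] [[-0.7744285  -0.63226574 -0.02237276]
 [-0.38859683  0.50328222 -0.77181572]
 [ 0.49925245 -0.58902211 -0.63545256]] [0.37612752 0.21753414 1.31559052]
{'t': 0.1, 'tool_pos': array([ 0.20333612, -0.56428317,  0.4038081 ]), 'orientation': array([-3.09314371e+00, -5.40191863e-01,  2.51185333e-04]), 'opening': 0.09316025381979924, 'force': array([-0.12393555,  0.60832012,  0.2253189 ])}
```

View pics/top0.png

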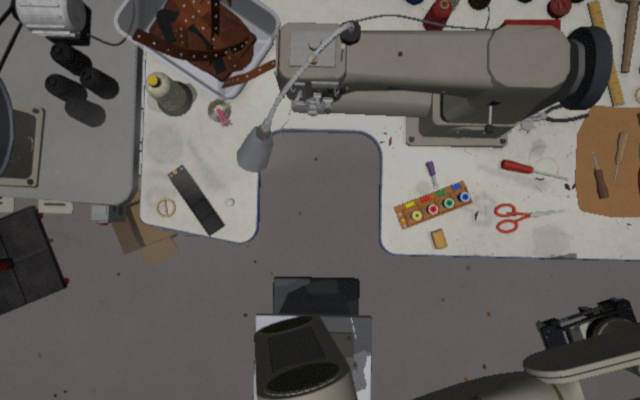

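View pics/scene0.png

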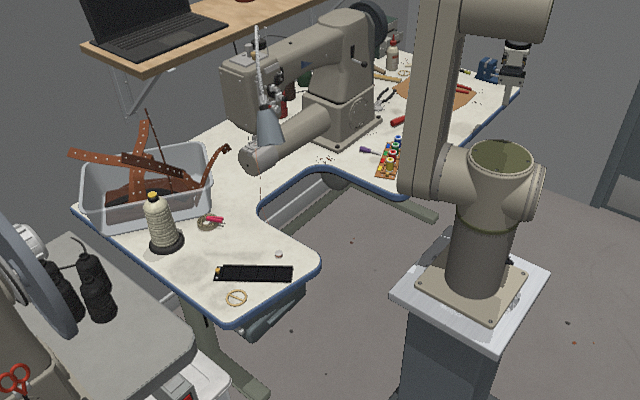

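The top view shows the wooden rack around (432,205) on the right wing and the black rack around (196,200) on the left wing. I'll enlarge both.

```bash
python3 - <<'E'
import cv2,numpy as np
i=cv2.imread("pics/top0.png")
a=cv2.resize(i[155:245,380:490],None,fx=5,fy=5,interpolation=cv2.INTER_CUBIC)[:, :400+150]
b=cv2.resize(i[155:245,150:240],None,fx=5,fy=5,interpolation=cv2.INTER_CUBIC)
cv2.imwrite("pics/c.png",cv2.resize(np.hstack([a,b]),(800,360)))
E
```

```text
(no output)
```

View pics/c.png

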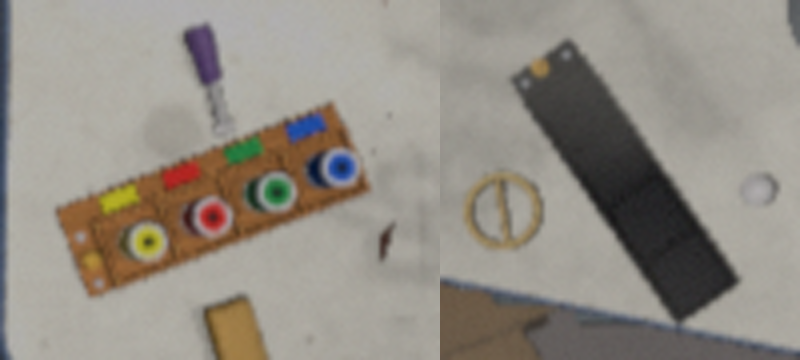

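The crop confirms the layout. The wooden rack's knob is at its left end, and the row from the knob runs yellow, red, green, blue. The black rack's knob is at its upper left. So blue goes in the pocket nearest the black rack's knob and yellow in the farthest.

```bash
cat >h.py <<'E'
from plant import robot
import cv2,numpy as np
from scipy.spatial.transform import Rotation as Ro
def rays(c,uv,z):
    uv=np.atleast_2d(np.asarray(uv,float)); d=np.c_[uv,np.ones(len(uv))]@np.linalg.inv(c["mtx"]).T
    d=d@c["R"]; o=-c["R"].T@c["t"]; return o+d*((z-o[2])/d[:,2])[:,None]
def blobs(m,box):
    k=np.zeros(m.shape,np.uint8); x0,y0,x1,y1=box; k[y0:y1,x0:x1]=m[y0:y1,x0:x1]
    n,l,st,ce=cv2.connectedComponentsWithStats(k); i=1+np.argmax(st[1:,4]); return l==i,ce[i],st[i,4]
E
python3 - <<'E'
from h import *
c=robot.read_camera("top");hsv=cv2.cvtColor(c["color"],cv2.COLOR_RGB2HSV);H,S,V=[hsv[...,i].astype(int) for i in range(3)]
def pts(m):
    v,u=np.nonzero(m);return np.c_[u,v]
for nm,m,box in(("black",V<95,(160,160,232,241)),("wood",(S>90),(385,172,480,232))):
    m,ce,n=blobs(m.astype(np.uint8),box)
    k=np.zeros(m.shape,np.uint8);k[m]=1
    if nm=="wood": k=cv2.morphologyEx(k,cv2.MORPH_CLOSE,np.ones((7,7)))
    P=rays(c,pts(k),.010)
    r=cv2.minAreaRect((P[:,:2]*1000).astype(np.float32));print(nm,n,r,cv2.boxPoints(r).round(0).tolist())
knob=(H>12)&(H<30)&(S>110)&(V>120)
for b in((165,160,195,185),(395,210,408,230)):
    _,ce,n=blobs(knob.astype(np.uint8),b);print("knob",n,ce,rays(c,ce,.02)*1000)
# spool tops: depth points
v,u=np.mgrid[170:235,385:480];Z=c["depth"][170:235,385:480]
X=(np.stack([u,v,np.ones_like(u)],-1)@np.linalg.inv(c["mtx"]).T*Z[...,None]-c["t"])@c["R"]
m=((X[...,2]>.042)&(X[...,2]<.056)).astype(np.uint8)
n,l,st,ce=cv2.connectedComponentsWithStats(m)
for i in range(1,n):
    if st[i,4]>20:print("spool",st[i,4],(rays(c,ce[i]+[385,170],.049)*1000).round(1),(np.median(X[l==i],0)*1000).round(1))
# obstacle heights around wood rack
v,u=np.mgrid[90:170,400:500];Z=c["depth"][90:170,400:500]
X=(np.stack([u,v,np.ones_like(u)],-1)@np.linalg.inv(c["mtx"]).T*Z[...,None]-c["t"])@c["R"]
q=X[X[...,2]>.04]
for zz in(.04,.08,.15,.25):
  a=q[q[:,2]>zz]; print(zz,len(a),a.min(0) if len(a) else 0)
E
```

```text
black 1368 ((459.4146728515625, 329.0008544921875), (204.00701904296875, 52.00114440917969), 36.471126556396484) [[362.0, 289.0], [393.0, 247.0], [557.0, 369.0], [526.0, 411.0]]
wood 1307 ((462.1603088378906, -320.56414794921875), (64.11539459228516, 205.4354705810547), 22.312631607055664) [[394.0, -238.0], [472.0, -428.0], [531.0, -403.0], [453.0, -213.0]]
knob 11 [174.54545455 171.63636364] [[534.7082246  386.40110995  20.        ]]
knob 96 [401.22916667 218.26041667] [[ 422.5558305  -233.02158184   20.        ]]
spool 71 [[ 485.4 -396.4   49. ]] [ 485.5 -396.5   50.1]
spool 71 [[ 468.6 -353.8   49. ]] [ 468.5 -353.9   49. ]
spool 75 [[ 450.3 -311.2   49. ]] [ 449.1 -311.1   49.1]
spool 74 [[ 433.  -268.5   49. ]] [ 432.2 -268.4   49.7]
0.04 4210 [ 0.4145156  -0.48653137  0.04022792]
0.08 3893 [ 0.4145156  -0.47058725  0.08014888]
0.15 2313 [ 0.4145156  -0.4445728   0.15000947]
0.25 1014 [ 0.4145156  -0.40950186  0.25005319]
```

Everything is located: wooden-rack origin about (459,-332), black-rack origin about (452,324) with its x axis at 36.5°. Next is a small planner giving equal tool-axis rows from the current pose to a target.

```bash
cat >p.py <<'E'
# usage: p.py n x y z theta [n x y z theta ...] (mm, deg; theta = world angle of tool y) -> equal rows per leg
import sys
from h import *
s=robot.read_state(); R=Ro.from_rotvec(s["orientation"]).as_matrix(); p=s["tool_pos"]*1000
th=np.degrees(np.arctan2(R[1,1],R[0,1]))
print("t %.1f p %s th %.1f tilt %.2f open %.1f F %s q %s"%(s["t"],p.round(1),th,np.degrees(np.arccos(-R[2,2])),s["opening"]*1e3,s["force"].round(1),s["q"].round(2)))
a=[float(v) for v in sys.argv[1:]]
for i in range(0,len(a),5):
    n,x,y,z,t=a[i:i+5];n=int(n);t=th+(t-th+180)%360-180
    d=(t-th)/n; A=np.zeros((2,2))
    for k in range(n):
        w=np.radians(th+k*d); A+=np.array([[-np.sin(w),np.cos(w)],[np.cos(w),np.sin(w)]])
    # tool y=(cos,sin); tool x = y x z(down) = (-sin, cos)
    A=np.array([[-A[1,1]*1.0,A[1,0]],[A[1,0],A[1,1]]]) if False else A
    sx=np.linalg.solve(A,np.array([x,y])-p[:2]); print(n,"rows:",sx.round(1),round((p[2]-z)/n,1),"turn",round(-d,2))
    p=np.array([x,y,z]);th=t
E
python3 -c "
from h import *
print(Ro.from_rotvec(robot.read_state()['orientation']).as_matrix().round(3))"
python3 p.py 14 433 -268 285 20
```

```text
[[ 0.941  0.339 -0.   ]
 [ 0.339 -0.941  0.001]
 [ 0.    -0.001 -1.   ]]
t 0.1 p [ 203.4 -564.3  403.9] th -70.2 tilt 0.08 open 93.0 F [-0.2 -0.3  0.1] q [-1.31  0.13  1.49  0.    1.52 -0.09]
14 rows: [29.3  4.9] 8.5 turn -6.44
```

Call:
{"method": "drive_tool", "body": {"moves": [56, 29.3, 4.9, 8.5, 0, 0, -6.44, 56, 29.3, 4.9, 8.5, 0, 0, -6.44, 56, 29.3, 4.9, 8.5, 0, 0, -6.44, 56, 29.3, 4.9, 8.5, 0, 0, -6.44, 56, 29.3, 4.9, 8.5, 0, 0, -6.44, 56, 29.3, 4.9, 8.5, 0, 0, -6.44, 56, 29.3, 4.9, 8.5, 0, 0, -6.44], "grip_force": 15}}

```text
t: 0.85
tool_pos: [0.3805, -0.4634, 0.3444]
orientation: [-2.647, -1.691, -0.0]
force: [-0.6, -1.0, -0.2]
opening: 0.0563
gripper_force: 0.0
```

Call:
{"method": "drive_tool", "body": {"moves": [56, 29.3, 4.9, 8.5, 0, 0, -6.44, 56, 29.3, 4.9, 8.5, 0, 0, -6.44, 56, 29.3, 4.9, 8.5, 0, 0, -6.44, 56, 29.3, 4.9, 8.5, 0, 0, -6.44, 56, 29.3, 4.9, 8.5, 0, 0, -6.44, 56, 29.3, 4.9, 8.5, 0, 0, -6.44, 56, 29.3, 4.9, 8.5, 0, 0, -6.44, 56, 0, 0, 0, 0, 0, 0]}}

```text
t: 1.65
tool_pos: [0.4323, -0.2654, 0.2836]
orientation: [-1.793, -2.575, -0.002]
force: [-0.1, 0.3, -0.5]
opening: 0.056
gripper_force: 0.0
```

```bash
python3 p.py 4 433 -268 205 20; python3 - <<'E'
from h import *
c=robot.read_camera("top");cv2.imwrite("pics/t1.png",cv2.resize(c["color"][120:260,340:520,::-1],None,fx=4,fy=4))
E
```

```text
t 1.6 p [ 432.3 -265.4  283.6] th 20.3 tilt 0.26 open 56.0 F [-0.1  0.3 -0.5] q [-0.65 -0.03  1.88  0.    1.3  -1.01]
4 rows: [-0.7 -0.1] 19.6 turn 0.08
```

View pics/t1.png

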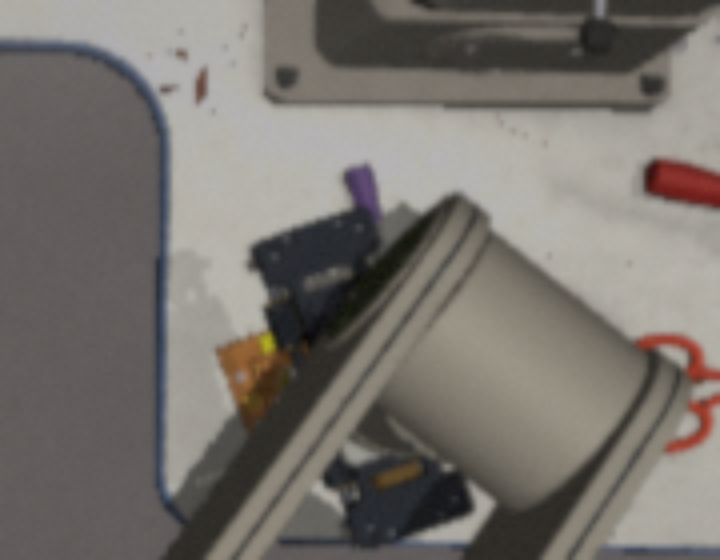

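The gripper hangs centred over the yellow pocket. Its body has a clear margin to the machine foot (image row 100). Descending to grasp.

Call:
{"method": "drive_tool", "body": {"moves": [56, -0.7, -0.1, 20, 0, 0, 0, 56, -0.7, -0.1, 20, 0, 0, 0, 56, -0.7, -0.1, 20, 0, 0, 0, 56, -0.7, -0.1, 19, 0, 0, 0, 56, 0, 0, 0, 0, 0, 0]}}

```text
t: 2.2
tool_pos: [0.4325, -0.2717, 0.2043]
orientation: [-1.803, -2.567, 0.0]
force: [-1.5, 0.2, -0.2]
opening: 0.0562
gripper_force: 0.0
```

Call:
{"method": "drive_tool", "body": {"moves": [10, 0, 0, 0, 0, 0, 0, 10, 0, 0, 0, 0, 0, 0, 10, 0, 0, 0, 0, 0, 0, 10, 0, 0, 0, 0, 0, 0, 10, 0, 0, 0, 0, 0, 0, 10, 0, 0, 0, 0, 0, 0]}}

```text
t: 2.8
tool_pos: [0.434, -0.2717, 0.2076]
orientation: [1.802, 2.572, -0.0]
force: [-0.5, -0.2, 5.4]
opening: 0.0252
gripper_force: 15.0
```

Call:
{"method": "drive_tool", "body": {"moves": [10, 0, 0, -20, 0, 0, 0, 10, 0, 0, -30, 0, 0, 0, 10, 0, 0, -30, 0, 0, 0, 10, 0, 0, 0, 0, 0, 0]}}

```text
t: 3.2
tool_pos: [0.435, -0.2724, 0.2915]
orientation: [1.798, 2.567, -0.0]
force: [0.7, 0.1, -0.4]
opening: 0.0255
gripper_force: 15.0
```

```bash
python3 p.py 8 388 0 286 -14 8 397 283 286 -50
```

```text
t 3.2 p [ 435.  -272.4  291.5] th 20.0 tilt 0.43 open 25.5 F [ 0.7  0.1 -0.4] q [-0.66 -0.02  1.86  0.    1.3  -1.01]
8 rows: [34.9 -2.9] 0.7 turn 4.25
8 rows: [ 31.8 -16.8] 0.0 turn 4.5
```

Call:
{"method": "drive_tool", "body": {"moves": [10, 35, -2.9, 0.5, 0, 0, 4.25, 10, 35, -2.9, 0.5, 0, 0, 4.25, 10, 35, -2.9, 0.5, 0, 0, 4.25, 10, 35, -2.9, 0.5, 0, 0, 4.25, 10, 35, -2.9, 0.5, 0, 0, 4.25, 10, 35, -2.9, 0.5, 0, 0, 4.25, 10, 35, -2.9, 0.5, 0, 0, 4.25, 10, 35, -2.9, 0.5, 0, 0, 4.25]}}

```text
t: 4.0
tool_pos: [0.3855, 0.0028, 0.2819]
orientation: [-2.479, -1.929, 0.001]
force: [0.2, -1.3, -0.2]
opening: 0.0257
gripper_force: 15.0
```

Call:
{"method": "drive_tool", "body": {"moves": [10, 31.8, -16.8, 0, 0, 0, 4.5, 10, 31.8, -16.8, 0, 0, 0, 4.5, 10, 31.8, -16.8, 0, 0, 0, 4.5, 10, 31.8, -16.8, 0, 0, 0, 4.5, 10, 31.8, -16.8, 0, 0, 0, 4.5, 10, 31.8, -16.8, 0, 0, 0, 4.5, 10, 31.8, -16.8, 0, 0, 0, 4.5, 10, 31.8, -16.8, 0, 0, 0, 4.5]}}

```text
t: 4.8
tool_pos: [0.3953, 0.2859, 0.2817]
orientation: [2.954, 1.07, -0.002]
force: [0.8, -0.2, 0.4]
opening: 0.0257
gripper_force: 15.0
```

Call:
{"method": "drive_tool", "body": {"moves": [10, 0, 0, 0, 0, 0, 0, 10, 0, 0, 0, 0, 0, 0, 10, 0, 0, 0, 0, 0, 0]}}

```text
t: 5.1
tool_pos: [0.3954, 0.2836, 0.282]
orientation: [2.952, 1.075, -0.002]
force: [-0.1, -0.6, -1.2]
opening: 0.0254
gripper_force: 15.0
```

```bash
python3 p.py 4 397 283 208 -50; python3 - <<'E'
from h import *
c=robot.read_camera("scene");cv2.imwrite("pics/s1.png",cv2.resize(c["color"][180:320,160:340,::-1],None,fx=4,fy=4))
E
```

```text
t 5.1 p [395.4 283.6 282. ] th -50.0 tilt 0.09 open 25.4 F [-0.1 -0.6 -1.2] q [ 0.52 -0.08  1.93 -0.    1.29  1.39]
4 rows: [0.2 0.4] 18.5 turn 0.0
```

View pics/s1.png

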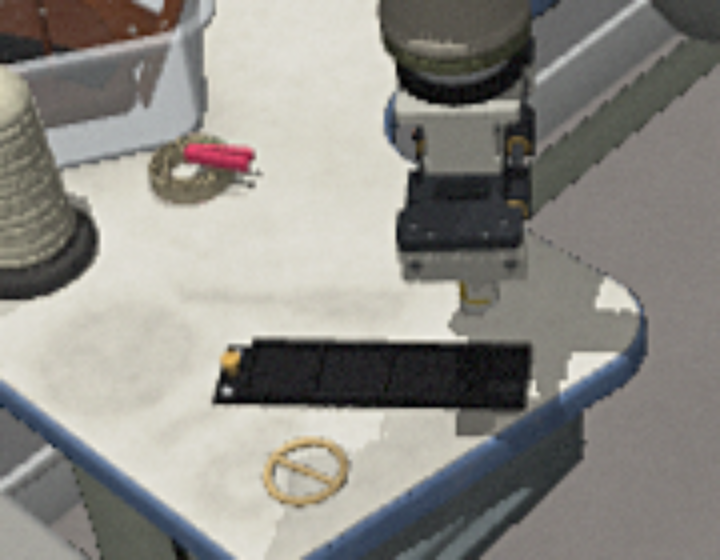

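The spool hangs upright between the fingers above the pocket farthest from the knob. I'll lower it.

Call:
{"method": "drive_tool", "body": {"moves": [10, 0.2, 0.4, 20, 0, 0, 0, 10, 0.2, 0.4, 20, 0, 0, 0, 10, 0.2, 0.4, 20, 0, 0, 0, 10, 0.2, 0.4, 10, 0, 0, 0, 10, 0, 0, 3, 0, 0, 0, 10, 0, 0, 1, 0, 0, 0, 10, 0, 0, 0, 0, 0, 0]}}

```text
t: 5.85
tool_pos: [0.3979, 0.2837, 0.2096]
orientation: [-2.952, -1.073, -0.002]
force: [0.1, 0.5, 0.2]
opening: 0.026
gripper_force: 15.0
```

Call:
{"method": "drive_tool", "body": {"moves": [10, 0, 0, 1, 0, 0, 0, 10, 0, 0, 0, 0, 0, 0]}}

```text
t: 6.05
tool_pos: [0.3977, 0.2838, 0.2084]
orientation: [-2.952, -1.074, -0.002]
force: [-0.1, -0.1, -0.7]
opening: 0.0256
gripper_force: 15.0
```

Call:
{"method": "drive_tool", "body": {"moves": [10, 0, 0, 1, 0, 0, 0, 10, 0, 0, 1, 0, 0, 0, 10, 0, 0, 0, 0, 0, 0]}}

```text
t: 6.35
tool_pos: [0.398, 0.2841, 0.2073]
orientation: [-2.952, -1.074, -0.002]
force: [-4.4, -2.1, 12.1]
opening: 0.0255
gripper_force: 15.0
```

Call:
{"method": "drive_tool", "body": {"moves": [30, 0, 0, 0, 0, 0, 0, 40, 0, 0, 0, 0, 0, 0, 50, 0, 0, 0, 0, 0, 0, 56, 0, 0, 0, 0, 0, 0, 56, 0, 0, -20, 0, 0, 0, 56, 0, 0, -30, 0, 0, 0, 56, 0, 0, -30, 0, 0, 0]}}

```text
t: 7.05
tool_pos: [0.3971, 0.2834, 0.2859]
orientation: [2.952, 1.074, -0.003]
force: [0.1, 1.1, -0.4]
opening: 0.056
gripper_force: 0.0
```

```bash
python3 p.py 8 388 0 286 -14 8 450 -311 285 20; python3 - <<'E'
from h import *
c=robot.read_camera("scene");cv2.imwrite("pics/s2.png",cv2.resize(c["color"][180:320,160:340,::-1],None,fx=4,fy=4))
E
```

```text
t 7.0 p [397.1 283.4 285.9] th -50.0 tilt 0.11 open 56.0 F [ 0.1  1.1 -0.4] q [ 0.51 -0.08  1.93 -0.    1.3   1.39]
8 rows: [-30.4  19.3] -0.0 turn -4.5
8 rows: [-39.6   7.3] 0.1 turn -4.25
```

View pics/s2.png

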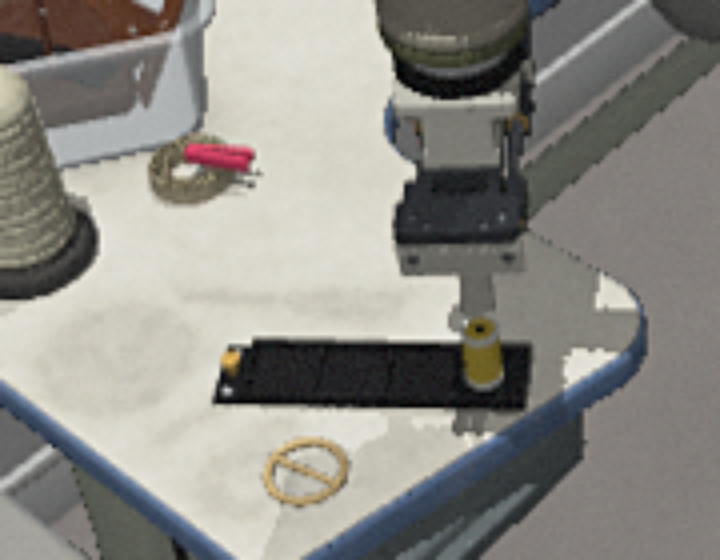

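Yellow stands upright in the far pocket, at about (482,355) in the crop. Back for red.

Call:
{"method": "drive_tool", "body": {"moves": [56, -30.4, 19.3, 0, 0, 0, -4.5, 56, -30.4, 19.3, 0, 0, 0, -4.5, 56, -30.4, 19.3, 0, 0, 0, -4.5, 56, -30.4, 19.3, 0, 0, 0, -4.5, 56, -30.4, 19.3, 0, 0, 0, -4.5, 56, -30.4, 19.3, 0, 0, 0, -4.5, 56, -30.4, 19.3, 0, 0, 0, -4.5, 56, -30.4, 19.3, 0, 0, 0, -4.5]}}

```text
t: 7.9
tool_pos: [0.388, -0.0011, 0.2857]
orientation: [2.472, 1.937, 0.001]
force: [0.2, 0.3, 0.6]
opening: 0.056
gripper_force: 0.0
```

Call:
{"method": "drive_tool", "body": {"moves": [56, -39.6, 7.3, 0, 0, 0, -4.25, 56, -39.6, 7.3, 0, 0, 0, -4.25, 56, -39.6, 7.3, 0, 0, 0, -4.25, 56, -39.6, 7.3, 0, 0, 0, -4.25, 56, -39.6, 7.3, 0, 0, 0, -4.25, 56, -39.6, 7.3, 0, 0, 0, -4.25, 56, -39.6, 7.3, 0, 0, 0, -4.25, 56, -39.6, 7.3, 0, 0, 0, -4.25]}}

```text
t: 8.7
tool_pos: [0.4505, -0.3129, 0.2853]
orientation: [-1.8, -2.575, 0.0]
force: [0.6, -0.1, 1.0]
opening: 0.0561
gripper_force: 0.0
```

Call:
{"method": "drive_tool", "body": {"moves": [56, 0, 0, 0, 0, 0, 0, 56, 0, 0, 0, 0, 0, 0, 56, 0, 0, 0, 0, 0, 0]}}

```text
t: 9.0
tool_pos: [0.4501, -0.3103, 0.2853]
orientation: [-1.802, -2.572, -0.001]
force: [-0.3, -0.2, 1.0]
opening: 0.0562
gripper_force: 0.0
```

```bash
python3 p.py 4 450 -311 206 20
```

```text
t 9.0 p [ 450.1 -310.3  285.3] th 20.0 tilt 0.06 open 56.2 F [-0.3 -0.2  1. ] q [-0.7   0.08  1.77  0.    1.3  -1.05]
4 rows: [-0.1 -0.1] 19.8 turn -0.01
```

Call:
{"method": "drive_tool", "body": {"moves": [56, 0, 0, 20, 0, 0, 0, 56, 0, 0, 20, 0, 0, 0, 56, 0, 0, 20, 0, 0, 0, 56, 0, 0, 19, 0, 0, 0, 56, 0, 0, 0, 0, 0, 0]}}

```text
t: 9.5
tool_pos: [0.4491, -0.3089, 0.2043]
orientation: [-1.799, -2.57, -0.001]
force: [0.3, -0.8, 0.2]
opening: 0.0557
gripper_force: 0.0
```

Call:
{"method": "drive_tool", "body": {"moves": [10, 0, 0, 0, 0, 0, 0, 10, 0, 0, 0, 0, 0, 0, 10, 0, 0, 0, 0, 0, 0, 10, 0, 0, 0, 0, 0, 0, 10, 0, 0, 0, 0, 0, 0, 10, 0, 0, 0, 0, 0, 0]}}

```text
t: 10.1
tool_pos: [0.4508, -0.3113, 0.2076]
orientation: [1.802, 2.572, -0.0]
force: [-1.2, 1.1, 6.4]
opening: 0.0256
gripper_force: 15.0
```

Call:
{"method": "drive_tool", "body": {"moves": [10, 0, 0, -20, 0, 0, 0, 10, 0, 0, -30, 0, 0, 0, 10, 0, 0, -30, 0, 0, 0, 10, 0, 0, 0, 0, 0, 0, 10, 0, 0, 0, 0, 0, 0]}}

```text
t: 10.6
tool_pos: [0.4506, -0.3112, 0.2873]
orientation: [1.802, 2.572, -0.0]
force: [-0.6, -0.9, -0.9]
opening: 0.0257
gripper_force: 15.0
```

```bash
python3 p.py 8 388 0 286 -14 8 434 310 286 -50
```

```text
t 10.6 p [ 450.6 -311.2  287.3] th 20.0 tilt 0.10 open 25.7 F [-0.6 -0.9 -0.9] q [-0.7   0.08  1.77  0.    1.3  -1.05]
8 rows: [40.  -4.4] 0.2 turn 4.25
8 rows: [ 37.1 -14.5] 0.0 turn 4.5
```

Call:
{"method": "drive_tool", "body": {"moves": [10, 40, -4.4, 0, 0, 0, 4.25, 10, 40, -4.4, 0, 0, 0, 4.25, 10, 40, -4.4, 0, 0, 0, 4.25, 10, 40, -4.4, 0, 0, 0, 4.25, 10, 40, -4.4, 0, 0, 0, 4.25, 10, 40, -4.4, 0, 0, 0, 4.25, 10, 40, -4.4, 0, 0, 0, 4.25, 10, 40, -4.4, 0, 0, 0, 4.25]}}

```text
t: 11.4
tool_pos: [0.3866, 0.0016, 0.2851]
orientation: [-2.478, -1.928, 0.003]
force: [0.8, -0.2, -0.7]
opening: 0.0256
gripper_force: 15.0
```

Call:
{"method": "drive_tool", "body": {"moves": [10, 37.1, -14.5, 0, 0, 0, 4.5, 10, 37.1, -14.5, 0, 0, 0, 4.5, 10, 37.1, -14.5, 0, 0, 0, 4.5, 10, 37.1, -14.5, 0, 0, 0, 4.5, 10, 37.1, -14.5, 0, 0, 0, 4.5, 10, 37.1, -14.5, 0, 0, 0, 4.5, 10, 37.1, -14.5, 0, 0, 0, 4.5, 10, 37.1, -14.5, 0, 0, 0, 4.5]}}

```text
t: 12.2
tool_pos: [0.4331, 0.3117, 0.2845]
orientation: [2.953, 1.07, -0.005]
force: [1.1, -0.7, 0.2]
opening: 0.0258
gripper_force: 15.0
```

Call:
{"method": "drive_tool", "body": {"moves": [10, 0, 0, 0, 0, 0, 0, 10, 0, 0, 0, 0, 0, 0, 10, 0, 0, 0, 0, 0, 0]}}

```text
t: 12.5
tool_pos: [0.4332, 0.3093, 0.2854]
orientation: [2.951, 1.074, -0.004]
force: [0.6, -0.6, 0.2]
opening: 0.0254
gripper_force: 15.0
```

```bash
python3 p.py 4 434 310 208 -50
```

```text
t 12.5 p [433.2 309.3 285.4] th -50.0 tilt 0.15 open 25.4 F [ 0.6 -0.6  0.2] q [ 0.52  0.04  1.81 -0.    1.3   1.4 ]
4 rows: [ 0.3 -0. ] 19.4 turn 0.0
```

Call:
{"method": "drive_tool", "body": {"moves": [10, 0.3, 0, 20, 0, 0, 0, 10, 0.3, 0, 20, 0, 0, 0, 10, 0.3, 0, 20, 0, 0, 0, 10, 0.3, 0, 10, 0, 0, 0, 10, 0, 0, 5, 0, 0, 0, 10, 0, 0, 2, 0, 0, 0, 10, 0, 0, 1, 0, 0, 0, 10, 0, 0, 0, 0, 0, 0]}}

```text
t: 13.3
tool_pos: [0.4351, 0.3111, 0.2096]
orientation: [-2.952, -1.074, -0.002]
force: [-0.7, -0.2, -0.5]
opening: 0.0256
gripper_force: 15.0
```

Call:
{"method": "drive_tool", "body": {"moves": [30, 0, 0, 0, 0, 0, 0, 40, 0, 0, 0, 0, 0, 0, 50, 0, 0, 0, 0, 0, 0, 56, 0, 0, 0, 0, 0, 0, 56, 0, 0, -20, 0, 0, 0, 56, 0, 0, -30, 0, 0, 0, 56, 0, 0, -30, 0, 0, 0, 56, 0, 0, 0, 0, 0, 0]}}

```text
t: 14.1
tool_pos: [0.4364, 0.312, 0.2938]
orientation: [-2.951, -1.073, -0.012]
force: [0.8, 0.7, 0.9]
opening: 0.056
gripper_force: 0.0
```

```bash
python3 p.py 8 388 0 286 -14 8 468.5 -354 286 20
```

```text
t 14.1 p [436.4 312.  293.8] th -50.0 tilt 0.46 open 56.0 F [0.8 0.7 0.9] q [0.53 0.04 1.79 0.   1.3  1.4 ]
8 rows: [-36.2  17.2] 1.0 turn -4.5
8 rows: [-45.    9.5] 0.0 turn -4.25
```

Call:
{"method": "drive_tool", "body": {"moves": [56, -36, 17.2, 0, 0, 0, -4.5, 56, -36, 17.2, 0, 0, 0, -4.5, 56, -36, 17.2, 0, 0, 0, -4.5, 56, -36, 17.2, 0, 0, 0, -4.5, 56, -36, 17.2, 0, 0, 0, -4.5, 56, -36, 17.2, 0, 0, 0, -4.5, 56, -36, 17.2, 0, 0, 0, -4.5, 56, -36, 17.2, 0, 0, 0, -4.5]}}

```text
t: 14.9
tool_pos: [0.3863, -0.0008, 0.2882]
orientation: [-2.473, -1.938, -0.0]
force: [1.6, -0.1, -0.3]
opening: 0.0558
gripper_force: 0.0
```

Call:
{"method": "drive_tool", "body": {"moves": [56, -45, 9.5, 0, 0, 0, -4.25, 56, -45, 9.5, 0, 0, 0, -4.25, 56, -45, 9.5, 0, 0, 0, -4.25, 56, -45, 9.5, 0, 0, 0, -4.25, 56, -45, 9.5, 0, 0, 0, -4.25, 56, -45, 9.5, 0, 0, 0, -4.25, 56, -45, 9.5, 0, 0, 0, -4.25, 56, -45, 9.5, 0, 0, 0, -4.25]}}

```text
t: 15.7
tool_pos: [0.4671, -0.3551, 0.2876]
orientation: [-1.799, -2.574, -0.0]
force: [0.3, 0.8, 1.5]
opening: 0.056
gripper_force: 0.0
```

Call:
{"method": "drive_tool", "body": {"moves": [56, 0, 0, 0, 0, 0, 0, 56, 0, 0, 0, 0, 0, 0, 56, 0, 0, 0, 0, 0, 0]}}

```text
t: 16.0
tool_pos: [0.4668, -0.3522, 0.2881]
orientation: [-1.802, -2.572, -0.001]
force: [0.3, -0.3, 0.2]
opening: 0.0559
gripper_force: 0.0
```

```bash
python3 p.py 4 468.5 -354 206 20; python3 - <<'E'
from h import *
c=robot.read_camera("scene");cv2.imwrite("pics/s3.png",cv2.resize(np.hstack([c["color"][250:300,200:310,::-1],c["color"][110:210,340:450,::-1][25:75]]),None,fx=3.6,fy=3.6))
c=robot.read_camera("top");
v,u=np.mgrid[110:235,385:520];Z=c["depth"][110:235,385:520]
X=(np.stack([u,v,np.ones_like(u)],-1)@np.linalg.inv(c["mtx"]).T*Z[...,None]-c["t"])@c["R"]
for z0,z1 in((.02,.05),(.05,.09),(.09,.15),(.15,.25),(.25,.4)):
    m=(X[...,2]>z0)&(X[...,2]<z1)&(X[...,0]>.57)&(X[...,1]<-.27)
    print(z0,m.sum(),np.percentile(X[m][:,0],[0,3,10]).round(3) if m.any() else 0)
E
```

```text
t 16.0 p [ 466.8 -352.2  288.1] th 20.0 tilt 0.08 open 55.9 F [ 0.3 -0.3  0.2] q [-0.73  0.17  1.66  0.    1.31 -1.08]
4 rows: [-0.6  0.3] 20.5 turn -0.01
0.02 305 [0.572 0.627 0.634]
0.05 320 [0.643 0.646 0.646]
0.09 795 [0.645 0.648 0.649]
0.15 1050 [0.654 0.658 0.659]
0.25 182 [0.613 0.613 0.616]
```

View pics/s3.png

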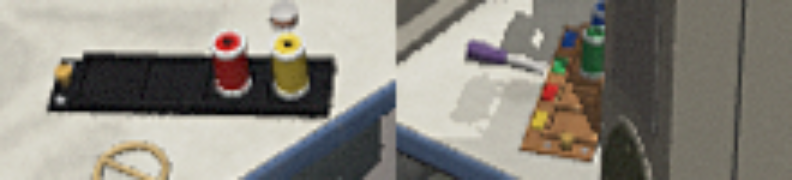

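Red at (231,65) and yellow at (290,65) stand upright in their pockets. The machine starts at x≥0.645 at gripper height, so it's clear. Grasping green.

Call:
{"method": "drive_tool", "body": {"moves": [56, -0.6, 0.3, 20, 0, 0, 0, 56, -0.6, 0.3, 20, 0, 0, 0, 56, -0.6, 0.3, 20, 0, 0, 0, 56, -0.6, 0.3, 21, 0, 0, 0, 56, 0, 0, 0.5, 0, 0, 0, 56, 0, 0, 0, 0, 0, 0]}}

```text
t: 16.7
tool_pos: [0.469, -0.3542, 0.2078]
orientation: [-1.802, -2.573, -0.0]
force: [0.4, 0.2, -0.1]
opening: 0.056
gripper_force: 0.0
```

Call:
{"method": "drive_tool", "body": {"moves": [10, 0, 0, 0, 0, 0, 0, 10, 0, 0, 0, 0, 0, 0, 10, 0, 0, 0, 0, 0, 0, 10, 0, 0, 0, 0, 0, 0, 10, 0, 0, 0, 0, 0, 0, 10, 0, 0, 0, 0, 0, 0]}}

```text
t: 17.3
tool_pos: [0.4693, -0.3551, 0.2078]
orientation: [1.802, 2.572, -0.0]
force: [-0.9, 0.7, 4.9]
opening: 0.0257
gripper_force: 15.0
```

Call:
{"method": "drive_tool", "body": {"moves": [10, 0, 0, -20, 0, 0, 0, 10, 0, 0, -30, 0, 0, 0, 10, 0, 0, -30, 0, 0, 0, 10, 0, 0, 0, 0, 0, 0, 10, 0, 0, 0, 0, 0, 0]}}

```text
t: 17.8
tool_pos: [0.4693, -0.3551, 0.2878]
orientation: [1.802, 2.572, -0.0]
force: [0.1, -0.2, -0.9]
opening: 0.0255
gripper_force: 15.0
```

```bash
python3 p.py 8 388 0 286 -14 8 470.5 337 286 -50
```

```text
t 17.8 p [ 469.3 -355.1  287.8] th 20.0 tilt 0.09 open 25.5 F [ 0.1 -0.2 -0.9] q [-0.73  0.18  1.65  0.    1.31 -1.08]
8 rows: [45.8 -6.3] 0.2 turn 4.25
8 rows: [ 42.4 -12.1] 0.0 turn 4.5
```

Call:
{"method": "drive_tool", "body": {"moves": [10, 45.8, -6.3, 0, 0, 0, 4.25, 10, 45.8, -6.3, 0, 0, 0, 4.25, 10, 45.8, -6.3, 0, 0, 0, 4.25, 10, 45.8, -6.3, 0, 0, 0, 4.25, 10, 45.8, -6.3, 0, 0, 0, 4.25, 10, 45.8, -6.3, 0, 0, 0, 4.25, 10, 45.8, -6.3, 0, 0, 0, 4.25, 10, 45.8, -6.3, 0, 0, 0, 4.25]}}

```text
t: 18.6
tool_pos: [0.3861, 0.002, 0.2856]
orientation: [-2.479, -1.928, 0.003]
force: [0.2, -0.2, 0.1]
opening: 0.0257
gripper_force: 15.0
```

Call:
{"method": "drive_tool", "body": {"moves": [10, 42.4, -12.1, 0, 0, 0, 4.5, 10, 42.4, -12.1, 0, 0, 0, 4.5, 10, 42.4, -12.1, 0, 0, 0, 4.5, 10, 42.4, -12.1, 0, 0, 0, 4.5, 10, 42.4, -12.1, 0, 0, 0, 4.5, 10, 42.4, -12.1, 0, 0, 0, 4.5, 10, 42.4, -12.1, 0, 0, 0, 4.5, 10, 42.4, -12.1, 0, 0, 0, 4.5]}}

```text
t: 19.4
tool_pos: [0.47, 0.339, 0.2848]
orientation: [2.953, 1.07, -0.005]
force: [0.3, -0.8, 0.0]
opening: 0.0259
gripper_force: 15.0
```

Call:
{"method": "drive_tool", "body": {"moves": [10, 0, 0, 0, 0, 0, 0, 10, 0, 0, 0, 0, 0, 0, 10, 0, 0, 0, 0, 0, 0]}}

```text
t: 19.7
tool_pos: [0.4699, 0.3365, 0.2859]
orientation: [2.952, 1.074, -0.004]
force: [-0.2, -0.4, 0.1]
opening: 0.0256
gripper_force: 15.0
```

```bash
python3 p.py 4 470.5 337 209 -50
```

```text
t 19.7 p [469.9 336.5 285.9] th -50.0 tilt 0.15 open 25.6 F [-0.2 -0.4  0.1] q [ 0.53  0.16  1.68 -0.    1.31  1.41]
4 rows: [ 0.2 -0. ] 19.2 turn -0.0
```

Call:
{"method": "drive_tool", "body": {"moves": [10, 0.3, 0, 20, 0, 0, 0, 10, 0.3, 0, 20, 0, 0, 0, 10, 0.3, 0, 20, 0, 0, 0, 10, 0, 0, 10, 0, 0, 0, 10, 0, 0, 5, 0, 0, 0, 10, 0, 0, 2, 0, 0, 0, 10, 0, 0, 1, 0, 0, 0, 10, 0, 0, 0, 0, 0, 0]}}

```text
t: 20.5
tool_pos: [0.4717, 0.3381, 0.2101]
orientation: [-2.952, -1.074, -0.002]
force: [0.4, -0.9, -0.9]
opening: 0.0259
gripper_force: 15.0
```

Call:
{"method": "drive_tool", "body": {"moves": [30, 0, 0, 0, 0, 0, 0, 40, 0, 0, 0, 0, 0, 0, 50, 0, 0, 0, 0, 0, 0, 56, 0, 0, 0, 0, 0, 0, 56, 0, 0, -20, 0, 0, 0, 56, 0, 0, -30, 0, 0, 0, 56, 0, 0, -30, 0, 0, 0, 56, 0, 0, 0, 0, 0, 0]}}

```text
t: 21.3
tool_pos: [0.4729, 0.3389, 0.2947]
orientation: [-2.951, -1.073, -0.013]
force: [0.6, -0.1, 0.6]
opening: 0.0561
gripper_force: 0.0
```

```bash
python3 p.py 8 388 0 286 -14 8 485 -396 286 20
```

```text
t 21.3 p [472.9 338.9 294.7] th -50.0 tilt 0.48 open 56.1 F [ 0.6 -0.1  0.6] q [0.53 0.16 1.67 0.   1.31 1.41]
8 rows: [-41.7  15.3] 1.1 turn -4.5
8 rows: [-50.4  11.5] 0.0 turn -4.25
```

Call:
{"method": "drive_tool", "body": {"moves": [56, -41.7, 15.3, 0, 0, 0, -4.5, 56, -41.7, 15.3, 0, 0, 0, -4.5, 56, -41.7, 15.3, 0, 0, 0, -4.5, 56, -41.7, 15.3, 0, 0, 0, -4.5, 56, -41.7, 15.3, 0, 0, 0, -4.5, 56, -41.7, 15.3, 0, 0, 0, -4.5, 56, -41.7, 15.3, 0, 0, 0, -4.5, 56, -41.7, 15.3, 0, 0, 0, -4.5]}}

```text
t: 22.1
tool_pos: [0.3851, -0.0026, 0.2888]
orientation: [2.472, 1.938, 0.0]
force: [0.9, 0.3, 0.3]
opening: 0.0563
gripper_force: 0.0
```

```bash
python3 p.py 10 485 -396 286 20
```

```text
t 22.1 p [385.1  -2.6 288.8] th -13.8 tilt 0.01 open 56.3 F [0.9 0.3 0.3] q [-0.14 -0.41  2.19  0.    1.36  0.1 ]
10 rows: [-40.2   9.2] 0.3 turn -3.38
```

Call:
{"method": "drive_tool", "body": {"moves": [56, -40.2, 9.2, 0, 0, 0, -3.4, 56, -40.2, 9.2, 0, 0, 0, -3.4, 56, -40.2, 9.2, 0, 0, 0, -3.4, 56, -40.2, 9.2, 0, 0, 0, -3.4, 56, -40.2, 9.2, 0, 0, 0, -3.4]}}

```text
t: 22.6
tool_pos: [0.4058, -0.2074, 0.2887]
orientation: [-2.161, -2.28, -0.0]
force: [0.5, 0.1, 0.1]
opening: 0.0561
gripper_force: 0.0
```

Call:
{"method": "drive_tool", "body": {"moves": [56, -40.2, 9.2, 0, 0, 0, -3.4, 56, -40.2, 9.2, 0, 0, 0, -3.4, 56, -40.2, 9.2, 0, 0, 0, -3.4, 56, -40.2, 9.2, 0, 0, 0, -3.4, 56, -40.2, 9.2, 0, 0, 0, -3.4, 56, 0, 0, 0, 0, 0, 0, 56, 0, 0, 0, 0, 0, 0, 56, 0, 0, 0, 0, 0, 0]}}

```text
t: 23.4
tool_pos: [0.4851, -0.3944, 0.2886]
orientation: [-1.802, -2.572, -0.001]
force: [-0.1, -0.1, -0.4]
opening: 0.0559
gripper_force: 0.0
```

```bash
python3 p.py 4 485.5 -396.5 206.5 20
```

```text
t 23.4 p [ 485.1 -394.4  288.6] th 20.0 tilt 0.08 open 55.9 F [-0.1 -0.1 -0.4] q [-0.76  0.28  1.54  0.    1.33 -1.11]
4 rows: [-0.5 -0.1] 20.5 turn -0.01
```

Call:
{"method": "drive_tool", "body": {"moves": [56, -0.5, 0, 20, 0, 0, 0, 56, -0.5, 0, 20, 0, 0, 0, 56, -0.5, 0, 20, 0, 0, 0, 56, -0.5, 0, 21, 0, 0, 0, 56, 0, 0, 1, 0, 0, 0, 56, 0, 0, 0, 0, 0, 0]}}

```text
t: 24.0
tool_pos: [0.4859, -0.3962, 0.2076]
orientation: [-1.802, -2.573, -0.0]
force: [-0.4, 0.1, 0.5]
opening: 0.0559
gripper_force: 0.0
```

Call:
{"method": "drive_tool", "body": {"moves": [10, 0, 0, 0, 0, 0, 0, 10, 0, 0, 0, 0, 0, 0, 10, 0, 0, 0, 0, 0, 0, 10, 0, 0, 0, 0, 0, 0, 10, 0, 0, 0, 0, 0, 0, 10, 0, 0, 0, 0, 0, 0]}}

```text
t: 24.6
tool_pos: [0.4863, -0.3973, 0.2078]
orientation: [1.802, 2.572, -0.0]
force: [-1.2, 0.3, 4.2]
opening: 0.0255
gripper_force: 15.0
```

Call:
{"method": "drive_tool", "body": {"moves": [10, 0, 0, -20, 0, 0, 0, 10, 0, 0, -30, 0, 0, 0, 10, 0, 0, -30, 0, 0, 0, 10, 0, 0, 0, 0, 0, 0, 10, 0, 0, 0, 0, 0, 0]}}

```text
t: 25.1
tool_pos: [0.4863, -0.3973, 0.2879]
orientation: [1.802, 2.572, -0.0]
force: [-0.4, -0.3, -0.2]
opening: 0.0257
gripper_force: 15.0
```

```bash
python3 p.py 10 388 0 287 -14 10 507.5 364.5 287 -50
```

```text
t 25.1 p [ 486.3 -397.3  287.9] th 20.0 tilt 0.10 open 25.7 F [-0.4 -0.3 -0.2] q [-0.77  0.28  1.53  0.    1.33 -1.12]
10 rows: [41.  -6.6] 0.1 turn 3.4
10 rows: [38.1 -8.1] 0.0 turn 3.6
```

Call:
{"method": "drive_tool", "body": {"moves": [10, 41, -6.6, 0, 0, 0, 3.4, 10, 41, -6.6, 0, 0, 0, 3.4, 10, 41, -6.6, 0, 0, 0, 3.4, 10, 41, -6.6, 0, 0, 0, 3.4, 10, 41, -6.6, 0, 0, 0, 3.4]}}

```text
t: 25.6
tool_pos: [0.4059, -0.204, 0.285]
orientation: [-2.164, -2.272, 0.001]
force: [0.7, 0.2, 0.2]
opening: 0.0257
gripper_force: 15.0
```

Call:
{"method": "drive_tool", "body": {"moves": [10, 41, -6.6, 0, 0, 0, 3.4, 10, 41, -6.6, 0, 0, 0, 3.4, 10, 41, -6.6, 0, 0, 0, 3.4, 10, 41, -6.6, 0, 0, 0, 3.4, 10, 41, -6.6, 0, 0, 0, 3.4, 10, 0, 0, 0, 0, 0, 0]}}

```text
t: 26.2
tool_pos: [0.3873, 0.0042, 0.2855]
orientation: [-2.471, -1.935, 0.001]
force: [-0.1, 0.2, -0.3]
opening: 0.0257
gripper_force: 15.0
```

```bash
python3 p.py 6 390 200 287 -35 6 507.5 364.5 287 -50
```

```text
t 26.2 p [387.3   4.2 285.5] th -13.9 tilt 0.19 open 25.7 F [-0.1  0.2 -0.3] q [-0.12 -0.39  2.19  0.    1.35  0.12]
6 rows: [ 30.4 -12.2] -0.2 turn 3.52
6 rows: [33.6 -3.4] 0.0 turn 2.5
```

Call:
{"method": "drive_tool", "body": {"moves": [10, 30.4, -12.2, 0, 0, 0, 3.5, 10, 30.4, -12.2, 0, 0, 0, 3.5, 10, 30.4, -12.2, 0, 0, 0, 3.5, 10, 30.4, -12.2, 0, 0, 0, 3.5, 10, 30.4, -12.2, 0, 0, 0, 3.5, 10, 30.4, -12.2, 0, 0, 0, 3.5]}}

```text
t: 26.8
tool_pos: [0.3911, 0.1962, 0.2857]
orientation: [2.788, 1.447, -0.004]
force: [0.4, -0.8, -1.6]
opening: 0.0256
gripper_force: 15.0
```

Call:
{"method": "drive_tool", "body": {"moves": [10, 33.6, -3.4, 0, 0, 0, 2.5, 10, 33.6, -3.4, 0, 0, 0, 2.5, 10, 33.6, -3.4, 0, 0, 0, 2.5, 10, 33.6, -3.4, 0, 0, 0, 2.5, 10, 33.6, -3.4, 0, 0, 0, 2.5, 10, 33.6, -3.4, 0, 0, 0, 2.5, 10, 0, 0, 0, 0, 0, 0, 10, 0, 0, 0, 0, 0, 0]}}

```text
t: 27.6
tool_pos: [0.509, 0.3595, 0.2847]
orientation: [2.951, 1.075, -0.006]
force: [-0.2, 0.8, 0.2]
opening: 0.0254
gripper_force: 15.0
```

```bash
python3 p.py 4 507.5 364.5 209 -50
```

```text
t 27.6 p [509.  359.5 284.7] th -50.0 tilt 0.23 open 25.4 F [-0.2  0.8  0.2] q [ 0.53  0.28  1.54 -0.    1.32  1.41]
4 rows: [ 0.5 -1.2] 18.9 turn 0.01
```

Call:
{"method": "drive_tool", "body": {"moves": [10, 0.6, -1.2, 20, 0, 0, 0, 10, 0.6, -1.2, 20, 0, 0, 0, 10, 0.6, -1.2, 20, 0, 0, 0, 10, 0.6, -1.2, 10, 0, 0, 0, 10, 0, 0, 5, 0, 0, 0, 10, 0, 0, 1, 0, 0, 0, 10, 0, 0, 0, 0, 0, 0, 10, 0, 0, 0, 0, 0, 0]}}

```text
t: 28.4
tool_pos: [0.508, 0.3657, 0.2125]
orientation: [-2.952, -1.074, -0.003]
force: [-0.4, 0.1, -0.9]
opening: 0.0258
gripper_force: 15.0
```

```bash
python3 p.py 1 507.5 364.5 209 -50
```

```text
t 28.4 p [508.  365.7 212.5] th -50.0 tilt 0.11 open 25.8 F [-0.4  0.1 -0.9] q [ 0.54  0.36  1.58 -0.    1.2   1.42]
1 rows: [-1.2  0.6] 3.5 turn -0.02
```

Call:
{"method": "drive_tool", "body": {"moves": [10, -0.6, 0, 2, 0, 0, 0, 10, 0, 0, 1, 0, 0, 0, 10, 0, 0, 0, 0, 0, 0, 10, 0, 0, 0, 0, 0, 0]}}

```text
t: 28.8
tool_pos: [0.5071, 0.3651, 0.2082]
orientation: [2.952, 1.074, -0.0]
force: [-0.2, 0.1, -1.0]
opening: 0.0255
gripper_force: 15.0
```

Call:
{"method": "drive_tool", "body": {"moves": [30, 0, 0, 0, 0, 0, 0, 40, 0, 0, 0, 0, 0, 0, 50, 0, 0, 0, 0, 0, 0, 56, 0, 0, 0, 0, 0, 0, 56, 0, 0, -20, 0, 0, 0, 56, 0, 0, -30, 0, 0, 0, 56, 0, 0, -30, 0, 0, 0, 56, 0, 0, 0, 0, 0, 0]}}

```text
t: 29.6
tool_pos: [0.5087, 0.3661, 0.294]
orientation: [-2.951, -1.073, -0.013]
force: [0.7, -0.1, 0.2]
opening: 0.0557
gripper_force: 0.0
```

```bash
python3 p.py 6 390 220 290 -35 6 370 -60 290 -10
```

```text
t 29.6 p [508.7 366.1 294. ] th -50.0 tilt 0.50 open 55.7 F [ 0.7 -0.1  0.2] q [0.54 0.27 1.53 0.   1.33 1.42]
6 rows: [-31.4   2.6] 0.7 turn -2.5
6 rows: [-44.2  16.5] 0.0 turn -4.17
```

Call:
{"method": "drive_tool", "body": {"moves": [56, -31.4, 2.6, 0, 0, 0, -2.5, 56, -31.4, 2.6, 0, 0, 0, -2.5, 56, -31.4, 2.6, 0, 0, 0, -2.5, 56, -31.4, 2.6, 0, 0, 0, -2.5, 56, -31.4, 2.6, 0, 0, 0, -2.5, 56, -31.4, 2.6, 0, 0, 0, -2.5]}}

```text
t: 30.2
tool_pos: [0.3872, 0.2178, 0.2876]
orientation: [-2.785, -1.453, 0.001]
force: [-0.1, -0.6, 0.5]
opening: 0.0562
gripper_force: 0.0
```

Call:
{"method": "drive_tool", "body": {"moves": [56, -44, 16.5, 0, 0, 0, -4.2, 56, -44, 16.5, 0, 0, 0, -4.2, 56, -44, 16.5, 0, 0, 0, -4.2, 56, -44, 16.5, 0, 0, 0, -4.2, 56, -44, 16.5, 0, 0, 0, -4.2, 56, -44, 16.5, 0, 0, 0, -4.2, 56, 0, 0, 0, 0, 0, 0, 56, 0, 0, 0, 0, 0, 0]}}

```text
t: 31.0
tool_pos: [0.3687, -0.0613, 0.2879]
orientation: [-2.408, -2.017, 0.0]
force: [-0.9, 0.7, -0.2]
opening: 0.0563
gripper_force: 0.0
```

```bash
python3 - <<'E'
from h import *
c=robot.read_camera("top")
cv2.imwrite("pics/t9.png",cv2.resize(c["color"][155:245,150:250,::-1],None,fx=5,fy=5,interpolation=2))
v,u=np.mgrid[155:245,150:240];Z=c["depth"][155:245,150:240]
X=(np.stack([u,v,np.ones_like(u)],-1)@np.linalg.inv(c["mtx"]).T*Z[...,None]-c["t"])@c["R"]
m=((X[...,2]>.040)&(X[...,2]<.06)).astype(np.uint8)
n,l,st,ce=cv2.connectedComponentsWithStats(m)
a=np.radians(36.47);B=np.array([[np.cos(a),np.sin(a)],[-np.sin(a),np.cos(a)]])
for i in range(1,n):
    if st[i,4]>20:
        p=rays(c,ce[i]+[150,155],.049)[0,:2]*1000
        print(st[i,4],ce[i]*5,"rack frame",(B@(p-[452.2,323.7])).round(1),"z",np.median(X[l==i][:,2]).round(4),c["color"][155:245,150:240][l==i].mean(0).round())
E
```

```text
71 [145.07042254 124.50704225] rack frame [71.1 -1.5] z 0.0489 [101. 111. 142.]
75 [193.26666667 190.13333333] rack frame [27.6 -2.6] z 0.0488 [ 96. 122. 102.]
76 [242.89473684 262.30263158] rack frame [-19.2  -2.5] z 0.0497 [146.  91.  91.]
76 [288.15789474 329.80263158] rack frame [-62.5  -1.8] z 0.049 [146. 144.  91.]
```

View pics/t9.png

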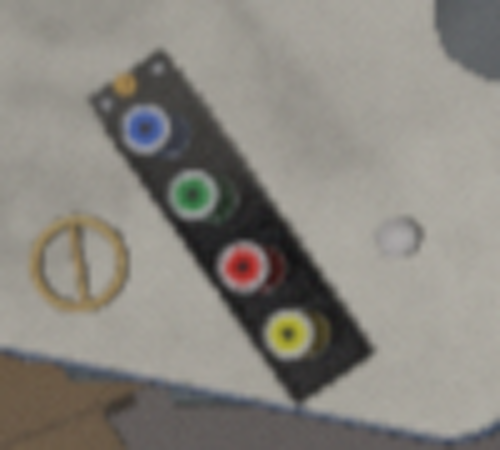

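The picture shows all four spools upright: blue (145,125) nearest the knob, then green (193,190), red (243,262) and yellow (288,330). Their tops are at 49 mm, so they stand on the pocket floors, and the arm is clear.

```bash
python3 -c "
from plant import robot
print(robot.close_job())"
```

```text
the job is handed in; nothing more can be done
None
```

I moved all four spools to the black rack in reverse order (blue nearest the knob, then green, red, yellow), and the last picture showed each upright on its pocket floor, within 7 mm of centre. The job is handed in; it returned no verdict.

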